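Click the biscuit box shut

ROBOT

A 6-joint arm with a two-finger parallel gripper is mounted at the origin on a cart in front of the work surface, level with it; the furniture and walls round the work are solid. World frame = base frame: x ahead of the robot, y to its left, z up, the work surface at z = 0. Lengths are in mm, angles in rad, forces in N, time in s.
With the tool pointing down it reaches from about 425 to 950 mm from the base axis. Payload 14.7 kg.
Tool frame: the origin (TCP) lies midway between the tips of the shut fingers; the grasp point (between the pads) lies 19 mm behind it; z points along the fingers, y is the line along which they close (so a half turn about z gives the same grasp; the last joint's range is limited). The gripper opens to 85 mm and grips with 20 to 120 N. Pads are 22 mm wide; open, the fingers measure 114 mm over their backs; the gripper's body (76 mm by 85 mm) begins 54 mm behind the grasp point. The pads swing forward as they close: fully open they stand 13 mm farther back than shut.
Start: joints at [1.148, 0.48, 1.596, -0, 1.065, -0.047], TCP at [238.537, 604.642, 231.297] pointing down, gripper open.
Joint ranges: [-2.75, 2.75], [-0.82, 2.05], [0.23, 2.67], [-1.56, 4.7], [0.09, 2.69], [-2.92, 2.92]. Speed limits (rad/s): [1.89, 1.89, 2.39, 3.01, 3.01, 3.01].

INTERFACE

Orientations are given as a unit quaternion [w, x, y, z].
In Python, from cell import arm, optics, job, models gives the robot as it stands.
- The arm moves only by the shell command python3 -m handwheel 'ROWS' [FORCE]. ROWS is JSON, a list of rows, each an object of numbers: "fingers": the closure, from 0 (fully open) to 1 (shut); "tx", "ty", "tz": the shift along the tool's x, y, z in mm; "ax", "ay", "az": the turn, a rotation vector about the tool's x, y, z in rad. In form: [{"fingers": .., "tx": .., "ty": .., "tz": .., "ax": .., "ay": .., "az": ..}, ...]. A call has exactly 10 rows; each row is the pose to reach, as a shift and turn from the pose commanded when the call began, along the tool's axes at that moment; what a row does not reach only later rows make up. A row lasts 1/8 s, in which the tool goes at most 62.5 mm and 10.7 degrees, less where a joint would pass 70% of its speed; a pose out of reach is approached as far as the arm can. A call with a gripper value outside its range is refused whole. The fingers move at their own pace and stop on an object; FORCE is the grip in N (left out, the last holds). Time passes only in rows, so rows that repeat a pose let the fingers close, or fill a call up. It gives the time, the measured TCP pose, the force, the opening and the grip force at its end, in the units of the state.
- arm.get_obs(): the state, without advancing time (a new reading comes with each control period).
- optics.grab_frame(name): name is "scene" or "side" or "wrist"; returns a dict with "frame" (480x640x3 uint8, blue, green, red), "mtx" (3x3 intrinsics, pixels), "xyz" and "attitude" of the camera in the world. Camera axes: x right, y down, z forward; pixel columns grow to the right and rows downward; lengths in mm; the calibration is good to about 2 mm. A picture is of the moment at which its call begins. There is no depth.
- job.hand_in(): hands the job in; it is judged then, once.
Trained networks look in a picture, given as the dict that the camera call returned (one of the last four; its "shot" number tells which), for a name from the list of things; names that differ only in an ending like _2 or _b are one class to them, and where a whole thing is asked for, a point or a joint stands for the part that bears it (a point fixed in the world has none). Each returns a list of dicts, best first, with "conf" (0 to 1); they miss things now and then, are a little off and sometimes report something else, mostly with a low value. They report only what shows in the picture. A call takes as long as a camera call.
- models.look_for(picture, query): "position" ([x, y, z] in mm, in world coordinates, good to about 4 mm: the middle of the surface that is visible of it).
- models.outline_of(picture, query): "pixels" (480x640 bool, what is visible of it).
The state is a dict: "t": time; "joint_pos": joint angles; "qd": joint speeds; "joint_torque": joint torques, N m; "tcp_pos": TCP position; "orientation": TCP orientation; "contact_force": force on the tool from outside, world axes, zero at the start; "wrist_torque": the same for the moment, N m; "opening": opening from 0.0 (shut) to 1.0 (fully open); "grasp_force": force on a finger pad.
Only numpy, scipy, OpenCV 4.12 (cv2) and the standard library are available. Lean on these libraries where they do the work, as an engineer would, in place of code of your own. Each camera call takes 0.05 s, during which the arm holds its last target. There are 200 camera calls.

TASK

The lid lies loose on the biscuit box on the wooden hob cover, with all four of its hinged clips open. Go round the lid and press each clip down and in against the side of the box with a fingertip until all four have clicked shut. Press only: never lift the lid off or tip it up, and leave everything else where it stands.

Things in the scene. Friction and masses are not known exactly. Their poses are not given: they have to be found in the camera images.
- food_box: clear plastic food box of round biscuits on the wooden hob cover; it stands firm. Walls 100 (its x) x 136 mm (its y) outside, rim flange 7 mm wider all round, rim 68 mm above its underside. Origin: centre of its underside, 55 mm above the worktop; z up. On each side a small catch ledge, 14 to 21 mm below the clip hinge, takes that side's clip.
- lid: teal plastic lid, 119 x 155 mm without its clips, 6 mm thick, about 0.09 kg, laid loose on the rim; a 6 mm deep plug under it fits the box with 1 mm play a side. Origin: centre of its underside, level with the rim; axes along the box's. Each side has a hinged flap (clip), 26 mm from hinge to outer edge, 3 mm thick, with a hook 11 mm deep under its outer part.
- clip_front (a joint): angle of the clip on the lid's -x side, 65 mm wide, rad: 0 = straight out, level; negative = raised; 1.57 = straight down along the wall. Hinge through (-62, 0, 1.5) mm in the lid's frame, along that side. Folds easily to about 1.15, then needs some 6 to 9 N inward near its outer edge, snaps over at about 1.4 and stays at 1.49 to 1.6 (stop); let go sooner, it springs part way back.
- tip_front (a point): middle of the outer edge of the -x clip, on its upper face (outside when shut), 26.5 mm from the hinge line
- clip_back (a joint): angle of the clip on the lid's +x side, 65 mm wide, rad: 0 = straight out, level; negative = raised; 1.57 = straight down along the wall. Hinge through (62, 0, 1.5) mm in the lid's frame, along that side. Folds easily to about 1.15, then needs some 6 to 9 N inward near its outer edge, snaps over at about 1.4 and stays at 1.49 to 1.6 (stop); let go sooner, it springs part way back.
- tip_back (a point): middle of the outer edge of the +x clip, on its upper face (outside when shut), 26.5 mm from the hinge line
- clip_left (a joint): angle of the clip on the lid's +y side, 48 mm wide, rad: 0 = straight out, level; negative = raised; 1.57 = straight down along the wall. Hinge through (0, 80, 1.5) mm in the lid's frame, along that side. Folds easily to about 1.15, then needs some 6 to 9 N inward near its outer edge, snaps over at about 1.4 and stays at 1.49 to 1.6 (stop); let go sooner, it springs part way back.
- tip_left (a point): middle of the outer edge of the +y clip, on its upper face (outside when shut), 26.5 mm from the hinge line
- clip_right (a joint): angle of the clip on the lid's -y side, 48 mm wide, rad: 0 = straight out, level; negative = raised; 1.57 = straight down along the wall. Hinge through (0, -80, 1.5) mm in the lid's frame, along that side. Folds easily to about 1.15, then needs some 6 to 9 N inward near its outer edge, snaps over at about 1.4 and stays at 1.49 to 1.6 (stop); let go sooner, it springs part way back.
- tip_right (a point): middle of the outer edge of the -y clip, on its upper face (outside when shut), 26.5 mm from the hinge line
- honey_jar: honey jar with a black lid, 63 mm wide, 94 mm tall, bystander; origin: centre of its underside
- garlic: bulb of garlic, 53 mm, bystander; origin: underside
- kitchen_timer: red wind-up kitchen timer, 65 mm wide, 63 mm tall, bystander; origin: centre of its underside
- mug_tea: mug with yellow stripes, 86 x 120 mm over its handle, 101 mm tall, bystander; origin: underside
- spoon: steel spoon lying on the front of the hob cover, 191 mm long, bystander; origin: underside, at its middle
- salt_shaker: salt shaker with a grey cap, 44 mm wide, 90 mm tall, bystander, right of the hob; origin: centre of its underside

How it is judged (in metres and radians):
At the end, for the whole second after the job is handed in: all four clips are folded down past 1.46 rad (snapped over their ledges and standing so by themselves), and the lid lies level on the rim (within 2.5 mm of its height, 0.03 rad), at rest (value of joint each of clip_front, clip_back, clip_left, clip_right above 1.46 rad and z of lid in the frame of food_box between 0.0655 and 0.0705 m and angle between the z axis of lid and the z axis of food_box, either way round below 0.03 rad and linear speed of lid below 0.02 m/s); the robot touches nothing.
It fails at once if the lid is lifted or tipped up off the box (z of lid in the frame of food_box above 0.078 m or angle between the z axis of lid and the z axis of food_box, either way round above 0.15 rad).
It fails at once if something else on the hob cover or beside the hob is moved by more than 2 cm (distance of any of honey_jar, garlic, kitchen_timer, mug_tea, spoon, salt_shaker from where it was at the start of the episode above 0.02 m).
It also fails if it takes over 64 s, if anything falls off the work surface, if the arm or the gripper's body presses on something with over 40 N, if the wrist force passes 120 N, or if a joint passes its speed limit or range.

## Working session

There is one attempt and no reset: what is moved stays moved. The work goes in short steps, Python scripts to look and compute and a shell command to move; the robot and the scene stay as the last step left them, time stands still between calls to the robot, and variables do not carry over. Pictures are saved under pics/ and viewed, at most 10 in all, crops included, and the job is handed in when it is done.

```bash
mkdir -p pics; cat > h.py <<'E'
import numpy as np, cv2
from cell import arm, optics, job, models
from scipy.spatial.transform import Rotation as R
def rot(q): q=np.array(q,float); return R.from_quat(q[[1,2,3,0]]) if q.shape==(4,) else R.from_matrix(q)
def proj(p,P):
    c=rot(p['attitude']).inv().apply(np.atleast_2d(P)-np.array(p['xyz'])); u=c@np.array(p['mtx']).T; return u[:,:2]/u[:,2:]
def ray(p,uv):
    d=np.linalg.inv(np.array(p['mtx']))@[uv[0],uv[1],1]; return np.array(p['xyz']),rot(p['attitude']).apply(d)
def onplane(p,uv,z):
    o,d=ray(p,uv); return o+d*(z-o[2])/d[2]
E
python3 - <<'E'
from h import *
o=arm.get_obs(); print(o)
for n in ("scene","side"):
    p=optics.grab_frame(n); cv2.imwrite(f"pics/{n}0.png",p['frame']); print(n,p['xyz'],p['attitude'])
    for q in ["lid","food_box","tip_front","tip_back","tip_left","tip_right","honey_jar","garlic","kitchen_timer","mug_tea","spoon","salt_shaker"]:
        r=models.look_for(p,q); print(q,[(np.round(a['position']).tolist(),round(a['conf'],2)) for a in r[:2]])
E
```

```text
{'t': 0.0, 'joint_pos': array([ 1.14841732e+00,  4.80842205e-01,  1.59686444e+00, -8.99215402e-06,
        1.06507271e+00, -4.65403891e-02]), 'qd': array([ 2.34577458e-04,  2.96802589e-04,  7.00375032e-04, -1.86073066e-04,
        3.50161766e-04, -6.53219062e-06]), 'joint_torque': array([ 8.15029034e-04, -9.50663066e+01, -4.30158985e+01, -6.14104283e-05,
        1.28669076e-02, -1.05008132e-05]), 'tcp_pos': array([238.3677112 , 604.28662646, 230.66916806]), 'orientation': array([-1.34020964e-04,  1.86813066e-01,  9.82395301e-01, -5.78028494e-04]), 'contact_force': array([ 0.05819666,  0.00362993, -0.16510628]), 'wrist_torque': array([-0.05310366, -0.04344565, -0.008381  ]), 'grasp_force': 0.0, 'opening': 1.0045500545762227}
scene [ 242.73515059 -355.95636445  863.64098224] [-0.31145704  0.91539986 -0.24414889  0.07368126]
lid [([529.0, 137.0, 126.0], 0.57)]
food_box [([490.0, 92.0, 87.0], 0.77), ([577.0, 445.0, 131.0], 0.55)]
tip_front [([468.0, 176.0, 121.0], 0.85)]
tip_back [([602.0, 107.0, 130.0], 0.76)]
tip_left [([579.0, 230.0, 119.0], 0.53)]
tip_right [([491.0, 64.0, 124.0], 0.
[... 225 characters left out ...]
0], 0.71)]
salt_shaker [([509.0, -123.0, 61.0], 0.85)]
side [ 145.8945183  -617.17787273  659.20499228] [-0.4643622   0.8555155  -0.20313895  0.10580902]
lid [([530.0, 132.0, 128.0], 0.8)]
food_box [([503.0, 86.0, 84.0], 0.57), ([468.0, 178.0, 118.0], 0.42)]
tip_front [([472.0, 180.0, 123.0], 0.65)]
tip_back [([601.0, 109.0, 129.0], 0.62)]
tip_left [([579.0, 232.0, 123.0], 0.53)]
tip_right [([491.0, 62.0, 126.0], 0.66)]
honey_jar []
garlic [([718.0, 216.0, 84.0], 0.98)]
kitchen_timer [([714.0, 89.0, 94.0], 0.71), ([340.0, 353.0, 60.0], 0.33)]
mug_tea [([569.0, 432.0, 127.0], 0.84)]
spoon [([340.0, 354.0, 58.0], 0.76), ([581.0, 229.0, 119.0], 0.45)]
salt_shaker [([508.0, -129.0, 50.0], 0.91)]
```

```bash
python3 -m handwheel 2>&1 | head; ls
```

```text
invalid input
h.py
pics
```

View pics/scene0.png

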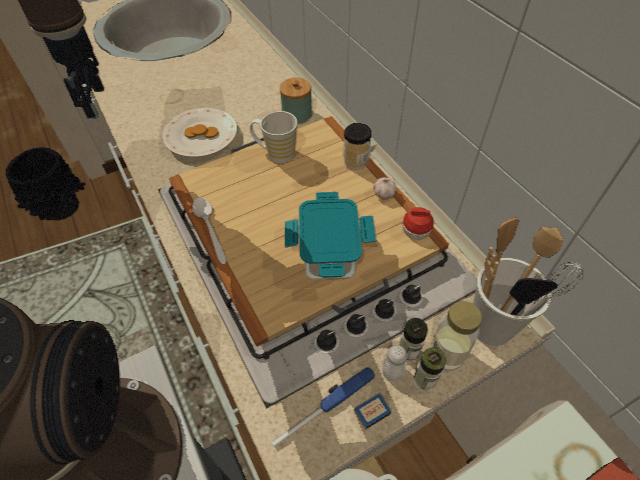

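```bash
python3 - <<'E'
from h import *
# lid outline corners -> pose
for n in ("scene","side"):
    p=optics.grab_frame(n)
    r=models.outline_of(p,"lid")
    if not r: print("none"); continue
    m=r[0]['pixels'].astype(np.uint8); print(n,r[0]['conf'],m.sum())
    v,u=np.nonzero(m)
    P=np.array([onplane(p,(a,b),129)[:2] for a,b in zip(u,v)],np.float32)
    print(cv2.minAreaRect(P), P.mean(0))
    f=p['frame'].copy(); f[m>0]=f[m>0]//2+np.array([0,0,120],np.uint8)
    c=proj(p,[[530,135,129]])[0].astype(int); 
    x0,y0=max(c[0]-130,0),max(c[1]-100,0)
    cv2.imwrite(f"pics/{n}_l.png",np.hstack([cv2.resize(a[y0:y0+200,x0:x0+260],None,fx=1.5,fy=1.5) for a in (p['frame'],f)]))
E
```

```text
scene 0.97 5085
((534.861572265625, 142.98931884765625), (188.0321807861328, 172.14599609375), 23.141931533813477) [533.9853 137.8433]
side 0.6 328
((485.5, 54.56394577026367), (35.333744049072266, 44.56092071533203), 62.88762283325195) [485.39816   54.739086]
```

The picture shows the lid at about (330,232) with its four clips open, the spoon at (210,230), timer (418,222), garlic (385,187), honey jar (357,145). Moving above the lid for a close look, aligned with it and fingers shut.

```bash
python3 -m handwheel '[{"fingers":1,"tx":-45,"ty":-32,"tz":-30,"ax":0,"ay":0,"az":0.01},{"fingers":1,"tx":-90,"ty":-64,"tz":-70,"ax":0,"ay":0,"az":0.02},{"fingers":1,"tx":-135,"ty":-96,"tz":-100,"ax":0,"ay":0,"az":0.03},{"fingers":1,"tx":-180,"ty":-128,"tz":-120,"ax":0,"ay":0,"az":0.04},{"fingers":1,"tx":-225,"ty":-160,"tz":-120,"ax":0,"ay":0,"az":0.05},{"fingers":1,"tx":-270,"ty":-192,"tz":-120,"ax":0,"ay":0,"az":0.06},{"fingers":1,"tx":-315,"ty":-224,"tz":-120,"ax":0,"ay":0,"az":0.08},{"fingers":1,"tx":-360,"ty":-256,"tz":-120,"ax":0,"ay":0,"az":0.09},{"fingers":1,"tx":-405,"ty":-290,"tz":-120,"ax":0,"ay":0,"az":0.1},{"fingers":1,"tx":-445,"ty":-319,"tz":-120,"ax":0,"ay":0,"az":0.105}]' 60
python3 - <<'E'
from h import *
o=arm.get_obs(); print(o['tcp_pos'],o['orientation'],o['joint_pos'])
p=optics.grab_frame("wrist"); cv2.imwrite("pics/w1.png",p['frame']); print(p['xyz'],rot(p['attitude']).as_matrix().round(2))
for q in ["lid","tip_front","tip_back","tip_left","tip_right"]:
    r=models.look_for(p,q); print(q,[(np.round(a['position'],1).tolist(),round(a['conf'],2)) for a in r[:2]])
E
```

```text
t: 2.75
tcp_pos: [536.2, 142.7, 351.5]
orientation: [0.0, 0.238, 0.971, 0.0]
contact_force: [0.5, 1.0, 0.1]
opening: -0.003
grasp_force: 0.0
[536.21692199 142.70298319 351.46464824] [1.72984389e-04 2.38451512e-01 9.71154385e-01 8.57010107e-05] [ 2.05463490e-01  2.42028952e-01  1.65633728e+00  5.60650688e-06
  1.24284036e+00 -8.83792520e-01]
[466.52073849 178.35918974 493.59091485] [[ 0.46  0.84  0.27]
 [ 0.89 -0.44 -0.14]
 [-0.    0.31 -0.95]]
lid [([537.0, 151.1, 129.5], 0.61)]
tip_front [([470.1, 178.3, 125.0], 0.74), ([602.4, 111.3, 120.9], 0.5)]
tip_back [([468.1, 178.6, 126.2], 0.55)]
tip_left [([576.8, 229.7, 125.9], 0.66)]
tip_right [([491.1, 65.4, 126.5], 0.83)]
```

View pics/w1.png

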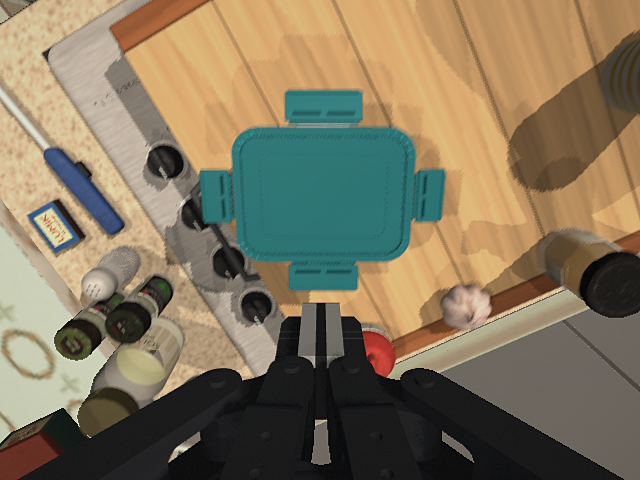

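The wrist view shows the lid (232–414, 127–262), aligned to within about a degree, with clips at (323,107), (323,276), (217,195), (430,195). Computing the pose from these edges.

```bash
python3 - <<'E'
from h import *
p=optics.grab_frame("wrist")
hsv=cv2.cvtColor(p['frame'],cv2.COLOR_BGR2HSV)
m=cv2.inRange(hsv,(80,90,40),(100,255,220)); m[310:]=0
n,l,s,_=cv2.connectedComponentsWithStats(m); print(s[s[:,4]>200].tolist())
big=1+np.argmax(s[1:,4]); mm=(l==big).astype(np.uint8); mm=cv2.morphologyEx(mm,cv2.MORPH_OPEN,np.ones((91,91)))
v,u=np.nonzero(mm); P=np.array([onplane(p,(a,b),129)[:2] for a,b in zip(u,v)],np.float32)
r=cv2.minAreaRect(P); print(r); c=np.array(r[0])
yaw=np.deg2rad(r[2]); 
while yaw>0: yaw-=np.pi/2
print("yaw",yaw)
ux=np.array([np.cos(yaw),np.sin(yaw)]); uy=np.array([-ux[1],ux[0]])
q=(P-c); print("ext", (q@ux).min(),(q@ux).max(),(q@uy).min(),(q@uy).max())
for z in (124,135,145):
  v,u=np.nonzero(m); Q=np.array([onplane(p,(a,b),z)[:2] for a,b in zip(u,v)])-c
  X,Y=Q@ux,Q@uy; k=abs(Y)<20; j=abs(X)<15
  print(z,"clip ends x",X[k].min(),X[k].max(),"y",Y[j].min(),Y[j].max())
T=rot(arm.get_obs()['orientation']).as_matrix(); print(T.round(3), np.arctan2(T[1,1],T[0,1])-np.pi/2)
E
```

```text
[[0, 0, 640, 480, 275903], [284, 91, 78, 35, 2610], [231, 128, 214, 164, 27029], [199, 171, 35, 53, 1658]]
((535.5892944335938, 142.2050018310547), (149.46372985839844, 117.91574096679688), 62.48998260498047)
yaw -0.48014038082400434
ext -58.95783941558177 58.95790875721484 -74.73186857952582 74.73185707559313
124 clip ends x -87.81246911832444 90.05189629848948 y -104.75813913667909 107.93757981765637
135 clip ends x -87.58442685648244 84.98482990906527 y -101.58795579257657 104.75555285587423
145 clip ends x -87.37713202162551 80.37840962469993 y -98.70597093430155 101.88104771323651
[[-0.887  0.462 -0.   ]
 [ 0.462  0.887  0.   ]
 [ 0.     0.    -1.   ]] -0.4798523935370469
```

```bash
python3 -m handwheel '[{"fingers":1,"tx":30,"tz":20},{"fingers":1,"tx":60,"tz":45},{"fingers":1,"tx":93,"tz":70},{"fingers":1,"tx":93,"tz":100},{"fingers":1,"tx":93,"tz":130},{"fingers":1,"tx":93,"tz":160},{"fingers":1,"tx":93,"tz":185},{"fingers":1,"tx":93,"tz":200},{"fingers":1,"tx":93,"tz":206},{"fingers":1,"tx":93,"tz":206}]'
python3 -m handwheel '[{"fingers":1,"tz":6},{"fingers":1,"tz":12},{"fingers":1,"tz":18},{"fingers":1,"tz":24},{"fingers":1,"tz":30},{"fingers":1,"tz":36},{"fingers":1,"tz":42},{"fingers":1,"tz":48},{"fingers":1,"tz":48},{"fingers":1,"tz":48}]'
python3 - <<'E'
from h import *
p=optics.grab_frame("scene"); c=proj(p,[[525,145,125]])[0].astype(int); f=p['frame'][c[1]-90:c[1]+90,c[0]-120:c[0]+120]
cv2.imwrite("pics/f1.png",cv2.resize(f,None,fx=3,fy=3,interpolation=cv2.INTER_CUBIC))
E
```

```text
invalid input
invalid input
```

View pics/f1.png

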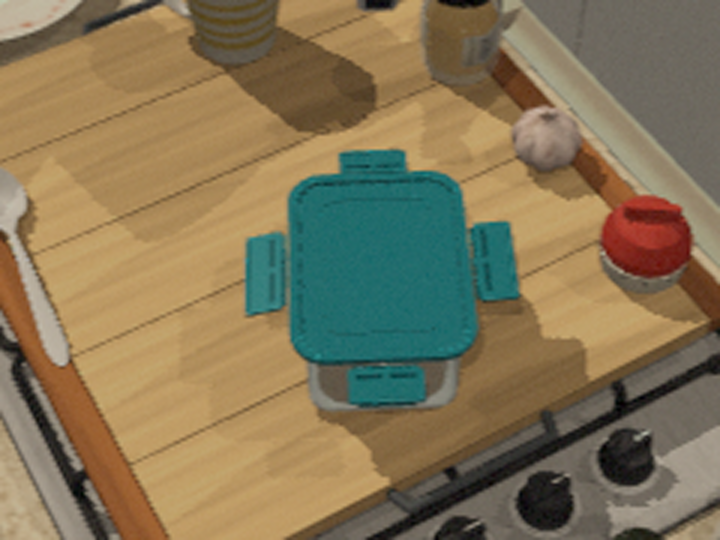

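All keys are required in each row, so nothing moved; the picture just confirms four open clips (front at (265,273), right at (387,385)). Repeating in full form.

```bash
python3 -m handwheel '[{"fingers":1,"tx":30,"ty":0,"tz":20,"ax":0,"ay":0,"az":0},{"fingers":1,"tx":60,"ty":0,"tz":45,"ax":0,"ay":0,"az":0},{"fingers":1,"tx":93,"ty":0,"tz":70,"ax":0,"ay":0,"az":0},{"fingers":1,"tx":93,"ty":0,"tz":100,"ax":0,"ay":0,"az":0},{"fingers":1,"tx":93,"ty":0,"tz":130,"ax":0,"ay":0,"az":0},{"fingers":1,"tx":93,"ty":0,"tz":160,"ax":0,"ay":0,"az":0},{"fingers":1,"tx":93,"ty":0,"tz":185,"ax":0,"ay":0,"az":0},{"fingers":1,"tx":93,"ty":0,"tz":200,"ax":0,"ay":0,"az":0},{"fingers":1,"tx":93,"ty":0,"tz":206,"ax":0,"ay":0,"az":0},{"fingers":1,"tx":93,"ty":0,"tz":206,"ax":0,"ay":0,"az":0}]'
python3 -m handwheel '[{"fingers":1,"tx":0,"ty":0,"tz":6,"ax":0,"ay":0,"az":0},{"fingers":1,"tx":0,"ty":0,"tz":12,"ax":0,"ay":0,"az":0},{"fingers":1,"tx":0,"ty":0,"tz":18,"ax":0,"ay":0,"az":0},{"fingers":1,"tx":0,"ty":0,"tz":24,"ax":0,"ay":0,"az":0},{"fingers":1,"tx":0,"ty":0,"tz":30,"ax":0,"ay":0,"az":0},{"fingers":1,"tx":0,"ty":0,"tz":36,"ax":0,"ay":0,"az":0},{"fingers":1,"tx":0,"ty":0,"tz":42,"ax":0,"ay":0,"az":0},{"fingers":1,"tx":0,"ty":0,"tz":48,"ax":0,"ay":0,"az":0},{"fingers":1,"tx":0,"ty":0,"tz":48,"ax":0,"ay":0,"az":0},{"fingers":1,"tx":0,"ty":0,"tz":48,"ax":0,"ay":0,"az":0}]'
python3 - <<'E'
from h import *
p=optics.grab_frame("scene"); c=proj(p,[[525,145,125]])[0].astype(int); f=p['frame'][c[1]-90:c[1]+90,c[0]-120:c[0]+120]
cv2.imwrite("pics/f2.png",cv2.resize(f,None,fx=3,fy=3,interpolation=cv2.INTER_CUBIC))
E
```

```text
t: 4.4
tcp_pos: [453.0, 187.8, 145.5]
orientation: [0.0, 0.238, 0.971, 0.0]
contact_force: [-0.1, 0.8, 1.1]
opening: -0.002
grasp_force: 0.0
t: 5.65
tcp_pos: [452.9, 187.6, 97.3]
orientation: [-0.0, 0.238, 0.971, -0.0]
contact_force: [-0.4, 0.3, -0.8]
opening: 0.001
grasp_force: 0.4
```

View pics/f2.png

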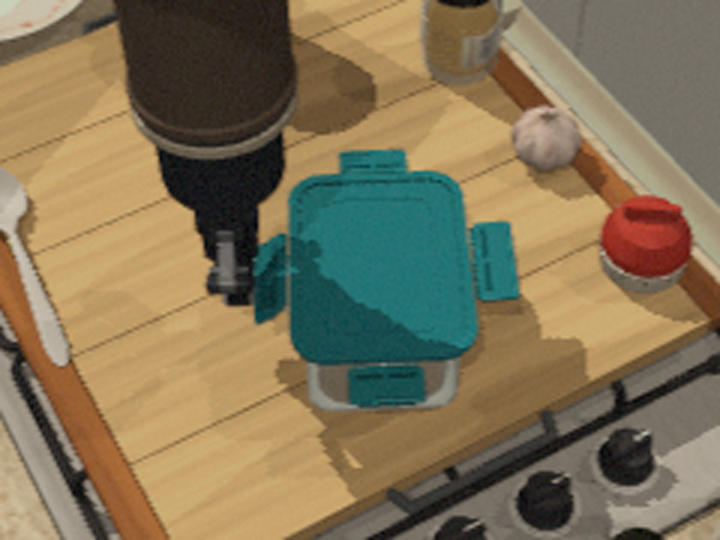

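The front clip at (270,278) has folded partly, finger outside it. Pressing inward.

```bash
python3 -m handwheel '[{"fingers":1,"tx":-4,"ty":0,"tz":0,"ax":0,"ay":0,"az":0},{"fingers":1,"tx":-8,"ty":0,"tz":0,"ax":0,"ay":0,"az":0},{"fingers":1,"tx":-11,"ty":0,"tz":0,"ax":0,"ay":0,"az":0},{"fingers":1,"tx":-13,"ty":0,"tz":0,"ax":0,"ay":0,"az":0},{"fingers":1,"tx":-14,"ty":0,"tz":0,"ax":0,"ay":0,"az":0},{"fingers":1,"tx":-15,"ty":0,"tz":0,"ax":0,"ay":0,"az":0},{"fingers":1,"tx":-16,"ty":0,"tz":0,"ax":0,"ay":0,"az":0},{"fingers":1,"tx":-17,"ty":0,"tz":0,"ax":0,"ay":0,"az":0},{"fingers":1,"tx":-18,"ty":0,"tz":0,"ax":0,"ay":0,"az":0},{"fingers":1,"tx":-18,"ty":0,"tz":0,"ax":0,"ay":0,"az":0}]'
```

```text
t: 6.95
tcp_pos: [469.0, 179.3, 97.3]
orientation: [0.0, 0.238, 0.971, 0.0]
contact_force: [0.9, -0.1, 0.5]
opening: -0.003
grasp_force: 0.2
```

```bash
python3 -m handwheel '[{"fingers":1,"tx":-1,"ty":0,"tz":0,"ax":0,"ay":0,"az":0},{"fingers":1,"tx":-1.5,"ty":0,"tz":0,"ax":0,"ay":0,"az":0},{"fingers":1,"tx":-2,"ty":0,"tz":0,"ax":0,"ay":0,"az":0},{"fingers":1,"tx":-2.5,"ty":0,"tz":0,"ax":0,"ay":0,"az":0},{"fingers":1,"tx":-3,"ty":0,"tz":0,"ax":0,"ay":0,"az":0},{"fingers":1,"tx":-3,"ty":0,"tz":0,"ax":0,"ay":0,"az":0},{"fingers":1,"tx":-3,"ty":0,"tz":0,"ax":0,"ay":0,"az":0},{"fingers":1,"tx":-3,"ty":0,"tz":0,"ax":0,"ay":0,"az":0},{"fingers":1,"tx":-3,"ty":0,"tz":0,"ax":0,"ay":0,"az":0},{"fingers":1,"tx":-3,"ty":0,"tz":0,"ax":0,"ay":0,"az":0}]'
python3 - <<'E'
from h import *
p=optics.grab_frame("scene"); c=proj(p,[[525,145,125]])[0].astype(int); f=p['frame'][c[1]-60:c[1]+60,c[0]-80:c[0]+80]
cv2.imwrite("pics/f3.png",cv2.resize(f,None,fx=4.5,fy=4.5,interpolation=cv2.INTER_CUBIC))
E
```

```text
t: 8.2
tcp_pos: [469.4, 178.3, 97.0]
orientation: [-0.002, 0.238, 0.971, -0.0]
contact_force: [-12.7, 12.6, 4.9]
opening: -0.003
grasp_force: 8.8
```

View pics/f3.png

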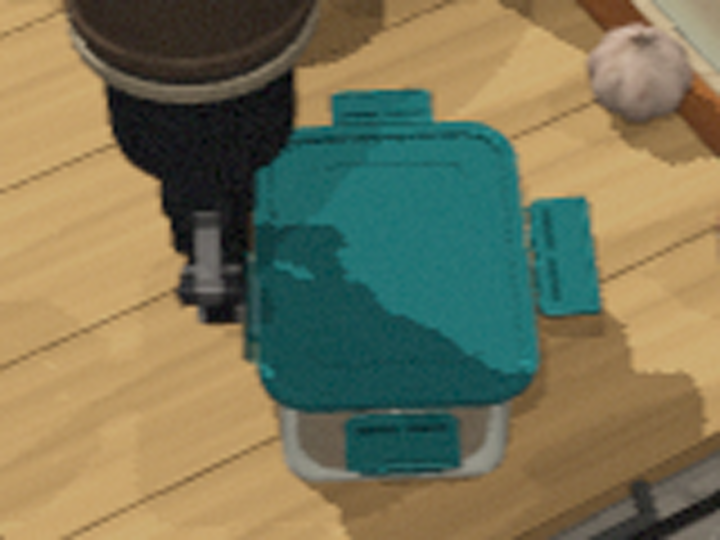

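The front clip stands vertical at (252,300), held at its stop (18 N): shut. On to the right clip.

```bash
python3 -m handwheel '[{"fingers":1,"tx":8,"ty":0,"tz":0,"ax":0,"ay":0,"az":0},{"fingers":1,"tx":20,"ty":0,"tz":0,"ax":0,"ay":0,"az":0},{"fingers":1,"tx":20,"ty":0,"tz":-35,"ax":0,"ay":0,"az":0},{"fingers":1,"tx":15,"ty":0,"tz":-60,"ax":0,"ay":0,"az":0},{"fingers":1,"tx":-10,"ty":-30,"tz":-65,"ax":0,"ay":0,"az":0},{"fingers":1,"tx":-35,"ty":-60,"tz":-65,"ax":0,"ay":0,"az":0},{"fingers":1,"tx":-60,"ty":-95,"tz":-65,"ax":0,"ay":0,"az":0},{"fingers":1,"tx":-72,"ty":-115,"tz":-60,"ax":0,"ay":0,"az":0},{"fingers":1,"tx":-72,"ty":-115,"tz":-50,"ax":0,"ay":0,"az":0},{"fingers":1,"tx":-72,"ty":-115,"tz":-50,"ax":0,"ay":0,"az":0}]'
python3 -m handwheel '[{"fingers":1,"tx":0,"ty":0,"tz":8,"ax":0,"ay":0,"az":0},{"fingers":1,"tx":0,"ty":0,"tz":16,"ax":0,"ay":0,"az":0},{"fingers":1,"tx":0,"ty":0,"tz":24,"ax":0,"ay":0,"az":0},{"fingers":1,"tx":0,"ty":0,"tz":32,"ax":0,"ay":0,"az":0},{"fingers":1,"tx":0,"ty":0,"tz":40,"ax":0,"ay":0,"az":0},{"fingers":1,"tx":0,"ty":0,"tz":46,"ax":0,"ay":0,"az":0},{"fingers":1,"tx":0,"ty":0,"tz":50,"ax":0,"ay":0,"az":0},{"fingers":1,"tx":0,"ty":0,"tz":50,"ax":0,"ay":0,"az":0},{"fingers":1,"tx":0,"ty":4,"tz":50,"ax":0,"ay":0,"az":0},{"fingers":1,"tx":0,"ty":7,"tz":50,"ax":0,"ay":0,"az":0}]'
python3 -m handwheel '[{"fingers":1,"tx":0,"ty":1,"tz":0,"ax":0,"ay":0,"az":0},{"fingers":1,"tx":0,"ty":2,"tz":0,"ax":0,"ay":0,"az":0},{"fingers":1,"tx":0,"ty":3,"tz":0,"ax":0,"ay":0,"az":0},{"fingers":1,"tx":0,"ty":4,"tz":0,"ax":0,"ay":0,"az":0},{"fingers":1,"tx":0,"ty":5,"tz":0,"ax":0,"ay":0,"az":0},{"fingers":1,"tx":0,"ty":6,"tz":0,"ax":0,"ay":0,"az":0},{"fingers":1,"tx":0,"ty":7,"tz":0,"ax":0,"ay":0,"az":0},{"fingers":1,"tx":0,"ty":8,"tz":0,"ax":0,"ay":0,"az":0},{"fingers":1,"tx":0,"ty":9,"tz":0,"ax":0,"ay":0,"az":0},{"fingers":1,"tx":0,"ty":9,"tz":0,"ax":0,"ay":0,"az":0}]'
```

```text
t: 9.5
tcp_pos: [481.4, 43.1, 146.6]
orientation: [-0.001, 0.238, 0.971, -0.0]
contact_force: [0.1, 0.1, -0.1]
opening: -0.0
grasp_force: 0.0
t: 10.75
tcp_pos: [485.8, 49.1, 97.5]
orientation: [0.0, 0.238, 0.971, 0.0]
contact_force: [-0.7, -0.7, 0.0]
opening: -0.002
grasp_force: 0.4
t: 12.0
tcp_pos: [489.3, 56.7, 97.2]
orientation: [-0.0, 0.238, 0.971, -0.0]
contact_force: [-2.3, -3.6, -0.1]
opening: 0.0
grasp_force: 2.1
```

```bash
python3 -m handwheel '[{"fingers":1,"tx":0,"ty":1,"tz":0,"ax":0,"ay":0,"az":0},{"fingers":1,"tx":0,"ty":2,"tz":0,"ax":0,"ay":0,"az":0},{"fingers":1,"tx":0,"ty":3,"tz":0,"ax":0,"ay":0,"az":0},{"fingers":1,"tx":0,"ty":4,"tz":0,"ax":0,"ay":0,"az":0},{"fingers":1,"tx":0,"ty":4,"tz":0,"ax":0,"ay":0,"az":0},{"fingers":1,"tx":0,"ty":4,"tz":0,"ax":0,"ay":0,"az":0},{"fingers":1,"tx":0,"ty":4,"tz":0,"ax":0,"ay":0,"az":0},{"fingers":1,"tx":0,"ty":4,"tz":0,"ax":0,"ay":0,"az":0},{"fingers":1,"tx":0,"ty":4,"tz":0,"ax":0,"ay":0,"az":0},{"fingers":1,"tx":0,"ty":4,"tz":0,"ax":0,"ay":0,"az":0}]'
```

```text
t: 13.25
tcp_pos: [491.5, 60.4, 97.3]
orientation: [0.0, 0.238, 0.971, 0.0]
contact_force: [-0.4, 0.7, -1.2]
opening: 0.001
grasp_force: 0.0
```

```bash
python3 -m handwheel '[{"fingers":1,"tx":0,"ty":1,"tz":0,"ax":0,"ay":0,"az":0},{"fingers":1,"tx":0,"ty":2,"tz":0,"ax":0,"ay":0,"az":0},{"fingers":1,"tx":0,"ty":3,"tz":0,"ax":0,"ay":0,"az":0},{"fingers":1,"tx":0,"ty":3,"tz":0,"ax":0,"ay":0,"az":0},{"fingers":1,"tx":0,"ty":3,"tz":0,"ax":0,"ay":0,"az":0},{"fingers":1,"tx":0,"ty":3,"tz":0,"ax":0,"ay":0,"az":0},{"fingers":1,"tx":0,"ty":3,"tz":0,"ax":0,"ay":0,"az":0},{"fingers":1,"tx":0,"ty":3,"tz":0,"ax":0,"ay":0,"az":0},{"fingers":1,"tx":0,"ty":3,"tz":0,"ax":0,"ay":0,"az":0},{"fingers":1,"tx":0,"ty":3,"tz":0,"ax":0,"ay":0,"az":0}]'
```

```text
t: 14.5
tcp_pos: [492.2, 62.0, 97.2]
orientation: [-0.001, 0.238, 0.971, -0.001]
contact_force: [-2.3, -16.1, 2.5]
opening: 0.003
grasp_force: 7.8
```

Shut. Now the back clip.

```bash
python3 -m handwheel '[{"fingers":1,"tx":0,"ty":-8,"tz":0,"ax":0,"ay":0,"az":0},{"fingers":1,"tx":0,"ty":-18,"tz":0,"ax":0,"ay":0,"az":0},{"fingers":1,"tx":0,"ty":-18,"tz":-35,"ax":0,"ay":0,"az":0},{"fingers":1,"tx":0,"ty":-15,"tz":-60,"ax":0,"ay":0,"az":0},{"fingers":1,"tx":-30,"ty":10,"tz":-65,"ax":0,"ay":0,"az":0},{"fingers":1,"tx":-60,"ty":45,"tz":-65,"ax":0,"ay":0,"az":0},{"fingers":1,"tx":-85,"ty":75,"tz":-65,"ax":0,"ay":0,"az":0},{"fingers":1,"tx":-93,"ty":92,"tz":-60,"ax":0,"ay":0,"az":0},{"fingers":1,"tx":-93,"ty":92,"tz":-50,"ax":0,"ay":0,"az":0},{"fingers":1,"tx":-93,"ty":92,"tz":-50,"ax":0,"ay":0,"az":0}]'
python3 -m handwheel '[{"fingers":1,"tx":0,"ty":0,"tz":8,"ax":0,"ay":0,"az":0},{"fingers":1,"tx":0,"ty":0,"tz":16,"ax":0,"ay":0,"az":0},{"fingers":1,"tx":0,"ty":0,"tz":24,"ax":0,"ay":0,"az":0},{"fingers":1,"tx":0,"ty":0,"tz":32,"ax":0,"ay":0,"az":0},{"fingers":1,"tx":0,"ty":0,"tz":40,"ax":0,"ay":0,"az":0},{"fingers":1,"tx":0,"ty":0,"tz":46,"ax":0,"ay":0,"az":0},{"fingers":1,"tx":0,"ty":0,"tz":50,"ax":0,"ay":0,"az":0},{"fingers":1,"tx":0,"ty":0,"tz":50,"ax":0,"ay":0,"az":0},{"fingers":1,"tx":4,"ty":0,"tz":50,"ax":0,"ay":0,"az":0},{"fingers":1,"tx":7,"ty":0,"tz":50,"ax":0,"ay":0,"az":0}]'
python3 -m handwheel '[{"fingers":1,"tx":2,"ty":0,"tz":0,"ax":0,"ay":0,"az":0},{"fingers":1,"tx":3,"ty":0,"tz":0,"ax":0,"ay":0,"az":0},{"fingers":1,"tx":4,"ty":0,"tz":0,"ax":0,"ay":0,"az":0},{"fingers":1,"tx":5,"ty":0,"tz":0,"ax":0,"ay":0,"az":0},{"fingers":1,"tx":6,"ty":0,"tz":0,"ax":0,"ay":0,"az":0},{"fingers":1,"tx":7,"ty":0,"tz":0,"ax":0,"ay":0,"az":0},{"fingers":1,"tx":8,"ty":0,"tz":0,"ax":0,"ay":0,"az":0},{"fingers":1,"tx":9,"ty":0,"tz":0,"ax":0,"ay":0,"az":0},{"fingers":1,"tx":10,"ty":0,"tz":0,"ax":0,"ay":0,"az":0},{"fingers":1,"tx":10,"ty":0,"tz":0,"ax":0,"ay":0,"az":0}]'
```

```text
t: 15.75
tcp_pos: [615.7, 101.0, 145.9]
orientation: [-0.002, 0.238, 0.971, -0.001]
contact_force: [-1.0, 0.3, -0.4]
opening: -0.004
grasp_force: 0.0
t: 17.0
tcp_pos: [611.5, 104.9, 97.5]
orientation: [0.0, 0.238, 0.971, 0.0]
contact_force: [0.4, -0.5, 0.2]
opening: 0.003
grasp_force: 0.6
t: 18.25
tcp_pos: [602.6, 109.5, 97.3]
orientation: [-0.0, 0.238, 0.971, -0.0]
contact_force: [1.2, -0.2, 0.9]
opening: -0.002
grasp_force: 0.6
```

```bash
python3 -m handwheel '[{"fingers":1,"tx":1,"ty":0,"tz":0,"ax":0,"ay":0,"az":0},{"fingers":1,"tx":2,"ty":0,"tz":0,"ax":0,"ay":0,"az":0},{"fingers":1,"tx":3,"ty":0,"tz":0,"ax":0,"ay":0,"az":0},{"fingers":1,"tx":3,"ty":0,"tz":0,"ax":0,"ay":0,"az":0},{"fingers":1,"tx":3,"ty":0,"tz":0,"ax":0,"ay":0,"az":0},{"fingers":1,"tx":3,"ty":0,"tz":0,"ax":0,"ay":0,"az":0},{"fingers":1,"tx":3,"ty":0,"tz":0,"ax":0,"ay":0,"az":0},{"fingers":1,"tx":3,"ty":0,"tz":0,"ax":0,"ay":0,"az":0},{"fingers":1,"tx":3,"ty":0,"tz":0,"ax":0,"ay":0,"az":0},{"fingers":1,"tx":3,"ty":0,"tz":0,"ax":0,"ay":0,"az":0}]'
```

```text
t: 19.5
tcp_pos: [602.2, 109.9, 97.7]
orientation: [0.002, 0.238, 0.971, 0.0]
contact_force: [11.7, -11.2, -3.7]
opening: -0.003
grasp_force: 7.8
```

At the stop. Now the left clip.

```bash
python3 -m handwheel '[{"fingers":1,"tx":-8,"ty":0,"tz":0,"ax":0,"ay":0,"az":0},{"fingers":1,"tx":-20,"ty":0,"tz":0,"ax":0,"ay":0,"az":0},{"fingers":1,"tx":-20,"ty":0,"tz":-35,"ax":0,"ay":0,"az":0},{"fingers":1,"tx":-15,"ty":0,"tz":-60,"ax":0,"ay":0,"az":0},{"fingers":1,"tx":10,"ty":30,"tz":-65,"ax":0,"ay":0,"az":0},{"fingers":1,"tx":35,"ty":60,"tz":-65,"ax":0,"ay":0,"az":0},{"fingers":1,"tx":60,"ty":95,"tz":-65,"ax":0,"ay":0,"az":0},{"fingers":1,"tx":73,"ty":115,"tz":-60,"ax":0,"ay":0,"az":0},{"fingers":1,"tx":73,"ty":115,"tz":-50,"ax":0,"ay":0,"az":0},{"fingers":1,"tx":73,"ty":115,"tz":-50,"ax":0,"ay":0,"az":0}]'
python3 -m handwheel '[{"fingers":1,"tx":0,"ty":0,"tz":8,"ax":0,"ay":0,"az":0},{"fingers":1,"tx":0,"ty":0,"tz":16,"ax":0,"ay":0,"az":0},{"fingers":1,"tx":0,"ty":0,"tz":24,"ax":0,"ay":0,"az":0},{"fingers":1,"tx":0,"ty":0,"tz":32,"ax":0,"ay":0,"az":0},{"fingers":1,"tx":0,"ty":0,"tz":40,"ax":0,"ay":0,"az":0},{"fingers":1,"tx":0,"ty":0,"tz":46,"ax":0,"ay":0,"az":0},{"fingers":1,"tx":0,"ty":0,"tz":50,"ax":0,"ay":0,"az":0},{"fingers":1,"tx":0,"ty":0,"tz":50,"ax":0,"ay":0,"az":0},{"fingers":1,"tx":0,"ty":-4,"tz":50,"ax":0,"ay":0,"az":0},{"fingers":1,"tx":0,"ty":-7,"tz":50,"ax":0,"ay":0,"az":0}]'
python3 -m handwheel '[{"fingers":1,"tx":0,"ty":-2,"tz":0,"ax":0,"ay":0,"az":0},{"fingers":1,"tx":0,"ty":-4,"tz":0,"ax":0,"ay":0,"az":0},{"fingers":1,"tx":0,"ty":-6,"tz":0,"ax":0,"ay":0,"az":0},{"fingers":1,"tx":0,"ty":-7,"tz":0,"ax":0,"ay":0,"az":0},{"fingers":1,"tx":0,"ty":-8,"tz":0,"ax":0,"ay":0,"az":0},{"fingers":1,"tx":0,"ty":-9,"tz":0,"ax":0,"ay":0,"az":0},{"fingers":1,"tx":0,"ty":-10,"tz":0,"ax":0,"ay":0,"az":0},{"fingers":1,"tx":0,"ty":-11,"tz":0,"ax":0,"ay":0,"az":0},{"fingers":1,"tx":0,"ty":-12,"tz":0,"ax":0,"ay":0,"az":0},{"fingers":1,"tx":0,"ty":-12,"tz":0,"ax":0,"ay":0,"az":0}]'
```

```text
t: 20.75
tcp_pos: [588.1, 245.5, 146.0]
orientation: [-0.001, 0.238, 0.971, -0.001]
contact_force: [-0.0, -0.9, -0.1]
opening: 0.005
grasp_force: 0.0
t: 22.0
tcp_pos: [585.3, 240.1, 97.5]
orientation: [0.0, 0.238, 0.971, 0.0]
contact_force: [-0.6, 1.2, -0.2]
opening: -0.0
grasp_force: 0.4
t: 23.25
tcp_pos: [580.4, 230.3, 97.6]
orientation: [0.001, 0.238, 0.971, 0.001]
contact_force: [2.1, 7.8, 0.2]
opening: 0.002
grasp_force: 3.7
```

```bash
python3 -m handwheel '[{"fingers":1,"tx":0,"ty":-1,"tz":0,"ax":0,"ay":0,"az":0},{"fingers":1,"tx":0,"ty":-2,"tz":0,"ax":0,"ay":0,"az":0},{"fingers":1,"tx":0,"ty":-3,"tz":0,"ax":0,"ay":0,"az":0},{"fingers":1,"tx":0,"ty":-4,"tz":0,"ax":0,"ay":0,"az":0},{"fingers":1,"tx":0,"ty":-4,"tz":0,"ax":0,"ay":0,"az":0},{"fingers":1,"tx":0,"ty":-4,"tz":0,"ax":0,"ay":0,"az":0},{"fingers":1,"tx":0,"ty":-4,"tz":0,"ax":0,"ay":0,"az":0},{"fingers":1,"tx":0,"ty":-4,"tz":0,"ax":0,"ay":0,"az":0},{"fingers":1,"tx":0,"ty":-4,"tz":0,"ax":0,"ay":0,"az":0},{"fingers":1,"tx":0,"ty":-4,"tz":0,"ax":0,"ay":0,"az":0}]'
```

```text
t: 24.5
tcp_pos: [580.6, 229.3, 98.3]
orientation: [0.002, 0.238, 0.971, 0.003]
contact_force: [7.6, 26.7, -4.1]
opening: -0.0
grasp_force: 13.8
```

Firm stop, but let me back off and look at all four.

```bash
python3 -m handwheel '[{"fingers":1,"tx":0,"ty":8,"tz":0,"ax":0,"ay":0,"az":0},{"fingers":1,"tx":0,"ty":20,"tz":0,"ax":0,"ay":0,"az":0},{"fingers":1,"tx":0,"ty":20,"tz":-35,"ax":0,"ay":0,"az":0},{"fingers":1,"tx":0,"ty":10,"tz":-70,"ax":0,"ay":0,"az":0},{"fingers":1,"tx":0,"ty":-20,"tz":-110,"ax":0,"ay":0,"az":0},{"fingers":1,"tx":0,"ty":-50,"tz":-150,"ax":0,"ay":0,"az":0},{"fingers":1,"tx":0,"ty":-70,"tz":-190,"ax":0,"ay":0,"az":0},{"fingers":1,"tx":0,"ty":-92,"tz":-225,"ax":0,"ay":0,"az":0},{"fingers":1,"tx":0,"ty":-92,"tz":-254,"ax":0,"ay":0,"az":0},{"fingers":1,"tx":0,"ty":-92,"tz":-254,"ax":0,"ay":0,"az":0}]'
python3 - <<'E'
from h import *
p=optics.grab_frame("wrist"); a=cv2.resize(p['frame'][70:310,180:470],None,fx=1.35,fy=1.35,interpolation=cv2.INTER_CUBIC)
s=optics.grab_frame("scene"); c=proj(s,[[535,143,125]])[0].astype(int)
b=cv2.resize(s['frame'][c[1]-60:c[1]+60,c[0]-70:c[0]+70],None,fx=2.7,fy=2.7,interpolation=cv2.INTER_CUBIC)
cv2.imwrite("pics/e.png",np.hstack([a,b])); print(a.shape,b.shape)
hsv=cv2.cvtColor(p['frame'],cv2.COLOR_BGR2HSV); m=cv2.inRange(hsv,(80,90,40),(100,255,220)); m[310:]=0
n,l,st,_=cv2.connectedComponentsWithStats(m); k=1+np.argmax(st[1:,4]); print(st[k])
v,u=np.nonzero(l==k); C=np.array([536.5,143]); ux=np.array([.887,-.462]); uy=np.array([.462,.887])
for z in (129,98):
  Q=np.array([onplane(p,(a,b),z)[:2] for a,b in zip(u,v)])-C; X,Y=Q@ux,Q@uy; k1=abs(Y)<20; j=abs(X)<15
  print(z,X[k1].min(),X[k1].max(),Y[j].min(),Y[j].max())
E
```

```text
t: 25.75
tcp_pos: [536.4, 144.6, 353.6]
orientation: [0.002, 0.238, 0.971, 0.001]
contact_force: [0.2, -0.5, 0.4]
opening: -0.002
grasp_force: 0.0
(324, 392, 3) (324, 378, 3)
[  227   125   187   137 23607]
129 -58.63088612391862 59.815325164477166 -79.2467920916157 80.01937830498031
98 -56.86079237089264 71.59963256736825 -85.99208554726326 86.74480477225504
```

View pics/e.png

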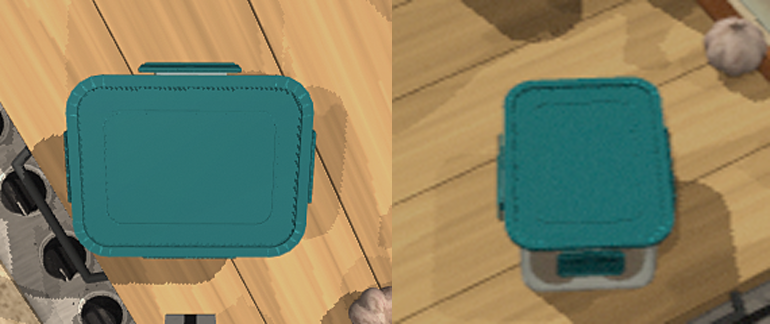

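The left, right and back clips hide close under the lid edge (66,165), (314,165); the front clip at (190,68) shows a few millimetres out. Checking its angle by number.

```bash
python3 - <<'E'
from h import *
C=np.array([536.9,144]); ux=np.array([.887,-.462]); uy=np.array([.462,.887])
p=optics.grab_frame("wrist")
hsv=cv2.cvtColor(p['frame'],cv2.COLOR_BGR2HSV); m=cv2.inRange(hsv,(80,90,40),(100,255,220))
col=slice(300,345)
print(p['xyz'], [(r,int((m[r,col]>0).sum())) for r in range(108,134)])
def W(x,y,z): return np.append(C+x*ux+y*uy,z)
for a in (1.0,1.15,1.3,1.4,1.5,1.57):
    pts=[]
    for r,n in ((0,1.5),(26.5,1.5),(0,-1.5),(26,-1.5)):   # upper face offset n
        pts.append(W(-62-r*np.cos(a)-n*np.sin(a),0,124.5-r*np.sin(a)+n*np.cos(a)))
    print(a, proj(p,pts)[:,1].round(1))
print("lid edge",proj(p,[W(-59.5,0,129),W(-59.5,0,123)])[:,1], "rim",proj(p,[W(-57,0,123)])[:,1])
for n in("scene","side"):
    s=optics.grab_frame(n); print(n,[(np.round(r['position'],1).tolist(),round(r['conf'],2)) for q in("tip_front","tip_right") for r in models.look_for(s,q)[:1]])
    sh=[np.round((np.array(r['position'])[:2]-C)@np.c_[ux,uy],1) for q in("tip_front","tip_right") for r in models.look_for(s,q)[:1]]; print(sh)
E
```

```text
[465.66211596 180.26956888 493.15266173] [(108, 0), (109, 0), (110, 0), (111, 0), (112, 0), (113, 0), (114, 0), (115, 0), (116, 0), (117, 0), (118, 0), (119, 45), (120, 45), (121, 45), (122, 45), (123, 45), (124, 45), (125, 45), (126, 0), (127, 0), (128, 45), (129, 45), (130, 45), (131, 45), (132, 45), (133, 45)]
1.0 [122.  103.7 125.1 107. ]
1.15 [121.9 107.7 125.2 111.2]
1.3 [121.8 112.1 125.3 115.6]
1.4 [121.7 115.1 125.4 118.6]
1.5 [121.7 118.1 125.4 121.7]
1.57 [121.7 120.3 125.4 123.8]
lid edge [126.97645773 126.56017184] rim [129.64655798]
scene [([499.3, 73.9, 112.5], 0.51)]
[array([ -1. , -79.5])]
side [([471.9, 156.3, 118.6], 0.36), ([499.5, 74.0, 107.4], 0.9)]
[array([-63.3, -19.1]), array([ -0.8, -79.4])]
```

Front works out at about 1.5 rad: shut. Same check for left and back from over that corner.

```bash
python3 -m handwheel '[{"fingers":1,"tx":-20,"ty":12,"tz":0,"ax":0,"ay":0,"az":0},{"fingers":1,"tx":-40,"ty":25,"tz":0,"ax":0,"ay":0,"az":0},{"fingers":1,"tx":-60,"ty":38,"tz":0,"ax":0,"ay":0,"az":0},{"fingers":1,"tx":-80,"ty":50,"tz":0,"ax":0,"ay":0,"az":0},{"fingers":1,"tx":-100,"ty":62,"tz":0,"ax":0,"ay":0,"az":0},{"fingers":1,"tx":-120,"ty":75,"tz":0,"ax":0,"ay":0,"az":0},{"fingers":1,"tx":-140,"ty":88,"tz":0,"ax":0,"ay":0,"az":0},{"fingers":1,"tx":-158,"ty":100,"tz":0,"ax":0,"ay":0,"az":0},{"fingers":1,"tx":-158,"ty":100,"tz":0,"ax":0,"ay":0,"az":0},{"fingers":1,"tx":-158,"ty":100,"tz":0,"ax":0,"ay":0,"az":0}]'
python3 - <<'E'
from h import *
C=np.array([536.9,144]); ux=np.array([.887,-.462]); uy=np.array([.462,.887])
p=optics.grab_frame("wrist")
def W(x,y,z): return np.append(C+x*ux+y*uy,z)
for nm,h,f in(("back",62,lambda r,z:W(r,0,z)),("left",80,lambda r,z:W(0,r,z))):
  for a in (1.15,1.3,1.4,1.5,1.57):
    pts=[f(h+r*np.cos(a)+1.5*np.sin(a),124.5-r*np.sin(a)+1.5*np.cos(a)) for r in (0,26.5)]
    print(nm,a,proj(p,pts).round(1).tolist())
  print("lid edge",proj(p,[f(h-2.5,129)]).round(1).tolist())
c=proj(p,[W(40,50,125)])[0].astype(int); print(c)
y0=max(c[1]-110,0);x0=max(c[0]-150,0); cv2.imwrite("pics/g.png",cv2.resize(p['frame'][y0:y0+220,x0:x0+300],None,fx=2.6,fy=2.6,interpolation=cv2.INTER_CUBIC)); print(x0,y0)
E
```

```text
t: 27.65
tcp_pos: [721.2, 160.1, 351.1]
orientation: [-0.0, 0.238, 0.971, -0.0]
contact_force: [0.2, 0.7, 0.0]
opening: 0.004
grasp_force: 0.0
back 1.15 [[198.7, 82.2], [207.4, 96.7]]
back 1.3 [[198.8, 82.4], [207.5, 92.3]]
back 1.4 [[198.9, 82.4], [207.5, 89.2]]
back 1.5 [[198.9, 82.4], [207.4, 86.0]]
back 1.57 [[199.0, 82.4], [207.3, 83.7]]
lid edge [[197.0, 76.8]]
left 1.15 [[298.4, -6.7], [313.2, 0.4]]
left 1.3 [[298.5, -6.6], [308.8, 0.8]]
left 1.4 [[298.5, -6.6], [305.7, 1.0]]
left 1.5 [[298.6, -6.5], [302.5, 1.2]]
left 1.57 [[298.6, -6.5], [300.3, 1.2]]
lid edge [[293.0, -7.9]]
[259  50]
109 0
```

View pics/g.png

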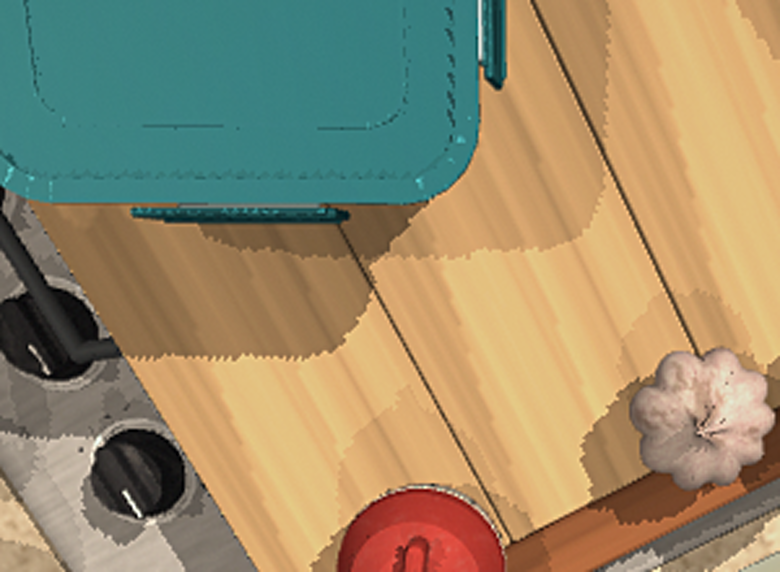

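Back clip (rows 78→85 px) sits at ≈1.57 and left (cols 293→303 px) at ≈1.49: both are snapped over, and the bystanders are in place. Handing in.

```bash
python3 -c "
from cell import job; print(job.hand_in())"
```

```text
the job is handed in; nothing more can be done
None
```

All four clips look snapped shut with the lid lying on the box, and I handed the job in at about 28 s; the hand-in returned no verdict, and the left clip, at about 1.49 rad, has the least margin over the 1.46 limit.

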